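Free the rotor of the sample changer

TASK

The hub cover on the sample changer is sitting askew with one edge up on its spring catches: press that edge down until the cover snaps in and lies level and flush on the rotor. Then pinch the black knob of the index plunger, pull it straight up as far as it goes so that the pin is clear of its hole in the rotor, and finish while still holding it fully up, with the cover still level. Leave the vials, bottles, beaker and tools where they are.

Things in the scene. Friction and masses are not known exactly. Their poses are not given: they have to be found in the camera images.
- changer: Sample changer, fixed on the bench: white housing 250 (x) x 290 (y) x 44 mm with a round grey rotor on top (radius 112 mm, axis at x 0, y +20 mm, flat deck 60 mm above the bench). Origin: centre of the housing's underside; z up. Its tallest part is the index plunger near its -y edge, whose knob tops out at 125 mm.
- recess (a point): Fixed point on the deck: centre of the square recess for the hub cover, 92 x 92 mm inside, sides along the changer's x and y, framed by a rim 6 mm high and 4 mm thick; axes as the changer's.
- catches (a point): Fixed point midway between the tips of the two spring catches on the recess's -x side. The catches sit 26 mm to either side of it along the changer's y: steel noses of 5 mm radius, centred 9 mm above the deck, reaching 5 mm in over the recess and giving way outwards, in black housings 16 x 16 mm that stand 15 mm above the deck, 4 to 20 mm behind this point in -x.
- barrel_top (a point): Fixed point: centre of the top of the index plunger's upright steel barrel (radius 10 mm, 98 mm above the bench), 98 mm from the rotor axis in the changer's -y. An aluminium arm 22 mm wide, its top 88 mm above the bench, carries it from a post (30 x 24 mm) at the -y edge of the housing.
- cover: Hub cover: loose plain aluminium plate 90 x 90 x 5 mm, about 110 g, with a dark spot amid its top. Origin: centre of its underside, z out of its top. Its +x edge lies in the recess, its -x edge rests on the two catches, 13 mm above the deck. Pressing down some 6 to 15 N midway along that edge, about 20 mm in from it, snaps it under the catches, which then hold it: top 65 mm above the bench.
- cover_raised (a point): Middle of the upper border of the cover's raised (-x) edge: 65 mm above the bench when the cover is seated.
- knob_mid (a point): Centre of the index plunger's knob: an upright black cylinder 24 mm in diameter and 24 mm high on the plunger's axis, its underside 101 mm and this point 113 mm above the bench with the plunger seated; moves up with the plunger.
- index_plunger (a joint): Plunger travel in m: 0 seated (8 mm pin 10 mm deep in its hole in the rotor), 0.016 pulled straight up to its stop, pin 6 mm above the deck. The spring pulls it back with 6 N at 0, rising to 11 N at the stop, whenever it is let go.
- vial0: One of three alike capped glass vials, 24 mm in diameter, 44 mm high, loose on the rotor deck beyond the cover's +x and +y sides; origin at its foot. To be left alone.
- vial1: One of three alike capped glass vials, 24 mm in diameter, 44 mm high, loose on the rotor deck beyond the cover's +x and +y sides; origin at its foot. To be left alone.
- vial2: One of three alike capped glass vials, 24 mm in diameter, 44 mm high, loose on the rotor deck beyond the cover's +x and +y sides; origin at its foot. To be left alone.
- amber0: Amber bottle 68 mm in diameter, 130 mm high, on the bench; origin at its foot. To be left alone.
- amber1: Amber bottle 60 mm in diameter, 110 mm high, on the bench; origin at its foot. To be left alone.
- beaker: Glass beaker 64 mm in diameter, 85 mm high, on the bench at the changer's +y side; origin at its foot. To be left alone.
- spanner: Steel spanner 160 mm long lying on the bench at the changer's -x side. To be left alone.
- spatula: Thin steel lab spatula 170 mm long lying on the bench at the changer's -y side; origin under its middle. To be left alone.
Things that resemble listed ones, but are neither listed nor needed, are in the scene too. Several things have the shape of the cover; the one meant has the colours described above.

How it is judged:
On the way, in this order (a step that is already met when the one before it is completed fails the run):
1. the hub cover is pressed down level in its recess (angle between cover's own z axis and vertical below 0.025 rad and z of cover_raised in the frame of changer below 0.067 m), for 0.2 s.
2. the index plunger is pulled fully up by the fingers (value of joint index_plunger above 0.0135 m and contact force between the fingers and index_plunger above 2 N), for 0.3 s.
At the end, for the whole second after the job is handed in: The fingers still hold the plunger's knob with the plunger at least 13.5 mm up of its 16 mm, and the hub cover lies in its recess, level within 0.025 rad and within 2 mm of the deck (all of step 1 and all of step 2 and z of cover in the frame of changer between 0.058 and 0.062 m and horizontal distance between cover and changer below 0.026 m); the arm keeps its last pose, push and grip.
It fails at once if a vial, bottle, beaker or tool was moved more than 25 mm (distance of any of vial0, vial1, vial2, amber0, amber1, beaker, spanner, spatula from where it was at the start of the episode above 0.025 m).
It also fails if it takes over 40 s, if anything falls off the work surface, if the arm or the gripper's body presses on something with over 40 N, if the wrist force passes 120 N, or if a joint passes its speed limit or range.

ROBOT

A 6-joint arm with a two-finger parallel gripper is mounted at the origin on the work surface. World frame = base frame: x ahead of the robot, y to its left, z up, the work surface at z = 0. Lengths are in m, angles in rad, forces in N, time in s.
With the tool pointing down it reaches from about 0.35 to 0.85 m from the base axis. Payload 8.1 kg.
Tool frame: the origin (TCP) lies between the finger pads; the fingertips stand 22 mm ahead of it and the grasp point (between the pads) lies 3 mm ahead of it; z points along the fingers, y is the direction in which the jaws open and shut (so a half turn about z gives the same grasp; the last joint's range is limited). The gripper opens to 85 mm and grips with 20 to 120 N. Pads are 22 mm wide; open, the fingers measure 114 mm over their backs; the gripper's body (76 mm by 85 mm) begins 54 mm behind the grasp point. The pads swing forward as they close: fully open they stand 13 mm farther back than shut.
Start: joints at [1.137, 0.13, 1.488, -0, 1.523, -0.085], TCP at [0.205, 0.564, 0.215] pointing down, gripper open.
Joint ranges: [-2.96, 2.96], [-0.89, 2.26], [0.02, 2.5], [-1.34, 4.48], [0, 2.73], [-2.66, 2.66]. Speed limits (rad/s): [2.39, 2.39, 2.79, 3.14, 3.14, 3.14].

INTERFACE

Orientations are given as a unit quaternion [x, y, z, w].
In Python, from cell import monitor, viewer, r, nets gives the robot as it stands.
- The arm moves only by the tool drive_tool, never from a script. Its argument "commands" is a list of rows, each a list of 3 entries, a list of its own where there are three numbers: the shift along the world's x, y, z in units of 50 mm (1.0 is 50 mm), then the turn about the world's z in units of 5 degrees (1.0 is 5 degrees), then the finger opening in mm, from 0 to 85.4. A call has 1 to 12 rows; each row is the pose to reach, as a shift and turn from the pose measured when the call began; what a row does not reach only later rows make up. A row lasts 1/10 s, in which the tool goes at most 50 mm and 8.59 degrees, less where a joint would pass 70% of its speed; a pose out of reach is approached as far as the arm can. A call with a gripper value outside its range is refused whole. The fingers move at their own pace and stop on an object; the grip force is fixed at half the most. Time passes only in rows, so rows that repeat a pose let the fingers close. It gives the time, the measured TCP pose, the force and the opening at its end, in the units of the state.
- monitor.read_state(): the state, without advancing time (a new reading comes with each control period).
- viewer.camera(name): name is "side" or "top"; returns the picture (480x640x3 uint8, blue, green, red); there is no depth.
- viewer.calibration(name): a dict with "K" (3x3 intrinsics, pixels), "world_to_cam" (4x4, takes a point from world to camera coordinates). Camera axes: x right, y up, looking along -z (the intrinsics and any distortion apply to the point x, -y, -z); pixel columns grow to the right and rows downward; lengths in m; the calibration is good to about 2 mm. A picture is of the moment at which its call begins. calibration takes no time and is no camera call.
- r.job_done(): hands the job in, once; it reports no verdict.
Trained networks look in the newest picture that a camera, given by its name, has taken for a name from the list of things; names that differ only in an ending like _2 or _b are one class to them, and where a whole thing is asked for, a point or a joint stands for the part that bears it (a point fixed in the world has none). Each returns a list of dicts, best first, with "p" (0 to 1); they miss things now and then, are a little off and sometimes report something else, mostly with a low value. They report only what shows in the picture. A call takes as long as a camera call. They do not tell look-alikes from the thing itself.
- nets.boxes_of(camera, query): "point" ([x, y, z] in m, in world coordinates, good to about 4 mm: the middle of the surface that is visible of it).
- nets.masks_of(camera, query): "pixels" (480x640 bool, what is visible of it).
The state is a dict: "time": time; "qpos": joint angles; "qd": joint speeds; "joint_efforts": joint torques, N m; "eef_pos": TCP position; "tcp_rot": TCP orientation; "ft_force": force on the tool from outside, world axes, zero at the start; "ft_torque": the same for the moment, N m; "finger_gap": finger opening in m.
Only numpy, scipy, OpenCV 4.12 (cv2) and the standard library are available. Lean on these libraries where they do the work, as an engineer would, in place of code of your own. Each camera call takes 0.05 s, during which the arm holds its last target.

## Working session

There is one attempt and no reset: what is moved stays moved. The work goes in short steps, Python scripts to look and compute and a tool call to move; the robot and the scene stay as the last step left them, time stands still between calls to the robot, and variables do not carry over. Pictures are saved under pics/ and viewed, and the job is handed in when it is done.

Besides the shell and the picture viewer there is one more tool, called as a command line: name --argument value ..., lists and objects as JSON in quotes. drive_tool: Moves the arm, as the interface text tells. Its arguments: {"type":"object","properties":{"commands":{"type":"array","items":{"type":"array"}}},"required":["commands"]}

```bash
mkdir -p pics; ls; python3 - <<'E'
from cell import monitor, viewer, r, nets
import cv2
s=monitor.read_state();print(s)
for c in("side","top"):
    cv2.imwrite(f"pics/{c}0.png",viewer.camera(c)); k=viewer.calibration(c);print(c,k)
    for q in("cover","cover_raised","knob_mid","changer","vial0","amber0","beaker","index_plunger"):
        print(q,[(round(d["p"],2),[round(float(v),3) for v in d["point"]]) for d in nets.boxes_of(c,q)][:5])
E
```

```text
pics
{'time': 0.0, 'qpos': array([ 1.13658684e+00,  1.31186452e-01,  1.48933120e+00,  2.40729044e-05,
        1.52299928e+00, -8.54065105e-02]), 'qd': array([ 8.48940953e-04, -5.88797743e-05, -4.05185577e-05,  8.96121347e-05,
        3.50236717e-04, -7.80075885e-05]), 'joint_efforts': array([ 2.16677108e-03, -5.69406724e+01, -5.00535786e+01,  2.65028057e-04,
        1.52475655e-02,  1.08675752e-05]), 'eef_pos': array([0.20478271, 0.56332863, 0.21430085]), 'tcp_rot': array([ 1.73519232e-01,  9.84830011e-01, -9.26763154e-04, -2.58788068e-04]), 'ft_force': array([ 1.30448879, -0.23189315, -0.08137978]), 'ft_torque': array([ 0.00340629,  0.01529427, -0.00462951]), 'finger_gap': 0.08530249308325316}
side {'K': array([[615.45068903,   0.        , 311.63514746],
       [  0.        , 615.45068903, 234.03894659],
       [  0.        ,   0.        ,   1.        ]]), 'world_to_cam': array([[ 0.96416327, -0.26451352,  0.02053731, -0.49955773],
       [ 0.15597813,  0.62775832,  0.76262069, -0.17382964],
       [-0.21461595, -0.73208749,  0.64651984, -1.21077544],
       [ 0.        ,  0.       
[... 815 characters left out ...]
rray([[-0.01341195, -0.99989969,  0.00455371, -0.00794756],
       [ 0.99561878, -0.01293279,  0.09260667, -0.52470232],
       [-0.09253849,  0.00577579,  0.99569236, -1.61364117],
       [ 0.        ,  0.        ,  0.        ,  1.        ]])}
cover [(0.95, [0.531, 0.303, 0.004]), (0.77, [0.587, -0.016, 0.071]), (0.71, [0.329, 0.245, 0.005])]
cover_raised [(0.77, [0.535, 0.301, 0.001]), (0.67, [0.586, -0.013, 0.071]), (0.61, [0.333, 0.247, 0.005])]
knob_mid [(0.62, [0.626, -0.107, 0.122])]
changer [(0.9, [0.597, -0.045, 0.06])]
vial0 [(0.65, [0.595, 0.081, 0.106]), (0.4, [0.653, 0.054, 0.106])]
amber0 [(0.65, [0.671, -0.318, 0.073]), (0.58, [0.679, 0.308, 0.088])]
beaker []
index_plunger []
```

View pics/side0.png

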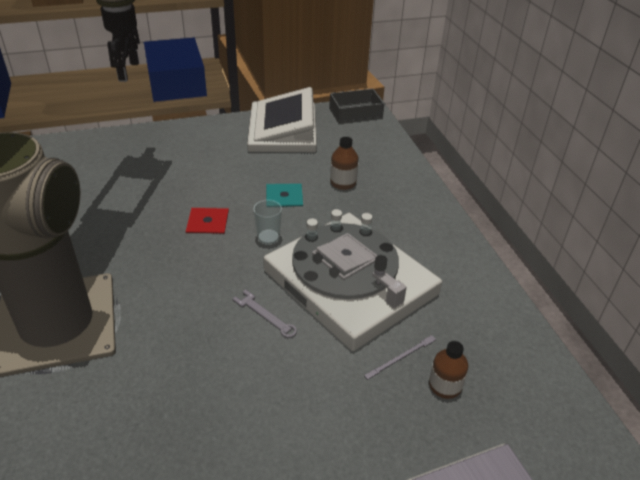

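View pics/top0.png

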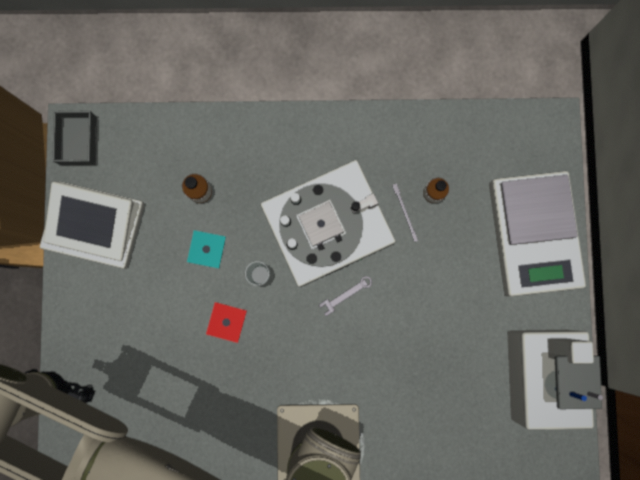

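```bash
python3 - <<'E'
import cv2
a=cv2.imread("pics/side0.png")[120:390,200:500];cv2.imwrite("pics/side0z.png",cv2.resize(a,(666,600),interpolation=3))
a=cv2.imread("pics/top0.png")[130:330,220:440];cv2.imwrite("pics/top0z.png",cv2.resize(a,(660,600),interpolation=3))
E
```

```text
(no output)
```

View pics/side0z.png

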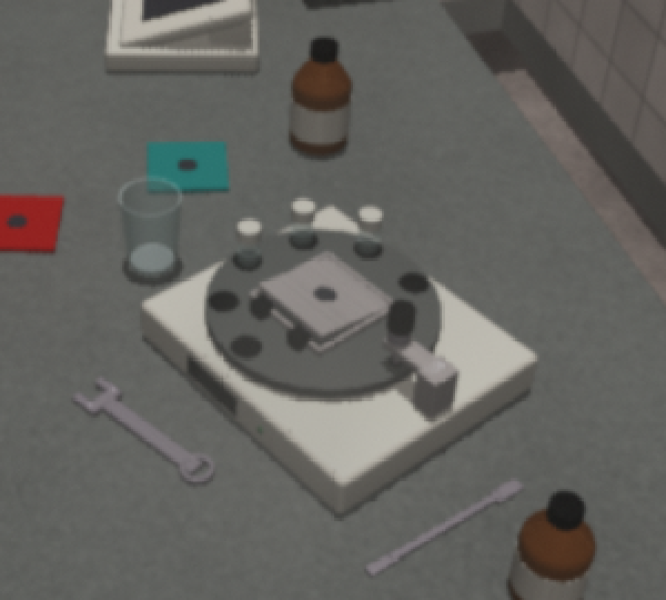

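View pics/top0z.png

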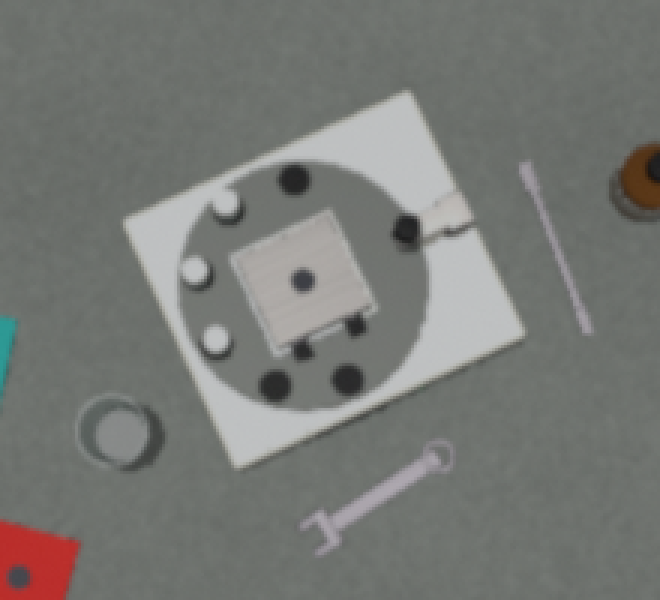

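The side view shows the changer at (350,275), its cover (spot at 346,252) raised toward the robot, and the black knob at (381,264). In the top view the spot is at (321,223) and the knob at (355,207). The red and teal plates are look-alikes. Next I'll measure the poses.

```bash
cat > h.py <<'E'
import numpy as np, cv2
from cell import monitor, viewer, r, nets
C={c:viewer.calibration(c) for c in("side","top")}
def ray(c,uv):
    k=C[c];R=k["world_to_cam"][:3,:3];t=k["world_to_cam"][:3,3]
    d=np.linalg.inv(k["K"])@[uv[0],uv[1],1];d=R.T@np.array([d[0],-d[1],-d[2]]);return -R.T@t,d/np.linalg.norm(d)
def atz(c,uv,z):
    o,d=ray(c,uv);return o+d*(z-o[2])/d[2]
def tri(a,b):
    (o1,d1),(o2,d2)=ray("side",a),ray("top",b)
    s=np.linalg.lstsq(np.c_[d1,-d2],o2-o1,rcond=None)[0];p,q=o1+s[0]*d1,o2+s[1]*d2
    return (p+q)/2,np.linalg.norm(p-q)
def proj(c,P):
    k=C[c];p=k["world_to_cam"]@np.r_[P,1];q=k["K"]@[p[0],-p[1],-p[2]];return q[:2]/q[2]
E
python3 - <<'E'
from h import *
np.set_printoptions(precision=4,suppress=True)
t=cv2.imread("pics/top0.png");s=cv2.imread("pics/side0.png")
# housing outline in top
roi=np.zeros((480,640),np.uint8);roi[150:295,250:400]=1
g=t.min(2);m=((g>150)&(roi>0)).astype(np.uint8)
cs=max(cv2.findContours(m,0,2)[0],key=cv2.contourArea)
hull=cv2.convexHull(cs);rc=cv2.minAreaRect(hull);b=cv2.boxPoints(rc)
print(rc);W=np.array([atz("top",p,.044) for p in b]);print(W)
print([np.linalg.norm(W[i]-W[i-1]) for i in range(4)],W.mean(0))
for i in range(4):
  d=W[i]-W[i-1];print(np.degrees(np.arctan2(d[1],d[0])))
# knob/cover masks
for c in("side","top"):
  for q in("knob_mid","cover","index_plunger","vial0"):
    for d in nets.masks_of(c,q)[:4]:
      ys,xs=np.nonzero(d["pixels"]);print(c,q,round(d["p"],2),len(xs),xs.mean(),ys.mean(),xs.min(),xs.max(),ys.min(),ys.max())
E
```

```text
((327.57464599609375, 222.29913330078125), (91.02011108398438, 106.62572479248047), 65.37643432617188)
[[ 0.6485  0.1468  0.044 ]
 [ 0.7673 -0.1169  0.044 ]
 [ 0.54   -0.2143  0.044 ]
 [ 0.4245  0.0468  0.044 ]]
[np.float64(0.24537234463951849), np.float64(0.2891506073029019), np.float64(0.24727181290290545), np.float64(0.2855450188939107)] [ 0.5951 -0.0344  0.044 ]
24.046816921438253
-65.75672886181803
-156.78859142363063
113.86988896864119
side knob_mid 0.74 143 380.013986013986 263.0699300699301 375 385 256 270
side cover 0.94 1207 345.91714995857495 253.73405136702567 317 375 236 272
side cover 0.75 982 207.1242362525458 220.87372708757638 187 227 207 234
side cover 0.73 753 285.43027888446215 194.59628154050463 266 302 183 207
side index_plunger 0.64 185 380.0054054054054 262.6918918918919 374 386 255 271
side vial0 0.72 217 365.8294930875576 222.90322580645162 360 372 213 233
side vial0 0.68 207 335.6666666666667 219.90338164251207 330 341 210 230
side vial0 0.57 214 311.4158878504673 229.29439252336448 306 317 219 240
top knob_mid 0.64 86 355.25581395348837 205.19767441860466 351 360 200 210
top cover 0.87 1042 205.6545105566219 248.42130518234165 187 224 230 266
top cover 0.69 1163 320.22527944969903 223.23301805674978 299 341 203 245
top cover 0.69 1082 225.6524953789279 321.7698706099815 206 245 302 341
top index_plunger 0.56 68 355.0882352941176 205.16176470588235 351 359 201 210
top vial0 0.58 79 284.0759493670886 220.1012658227848 280 288 215 225
top vial0 0.43 56 294.9642857142857 198.07142857142858 292 298 194 202
top vial0 0.39 80 291.425 242.8375 287 296 238 247
```

```bash
python3 - <<'E'
from h import *
np.set_printoptions(precision=4,suppress=True)
print("knob",tri((380,263),(355.2,205.4)))
t=cv2.imread("pics/top0.png");s=cv2.imread("pics/side0.png")
def spot(im,x,y,r=6):
    g=im[y-r:y+r+1,x-r:x+r+1].max(2).astype(float);w=np.clip(np.median(g)-20-g,0,None)
    yy,xx=np.mgrid[-r:r+1,-r:r+1];return x+(w*xx).sum()/w.sum(),y+(w*yy).sum()/w.sum()
a,b=spot(s,346,252,5),spot(t,321,223,6);print(a,b,"spot",tri(a,b))
th=np.radians(23.9);R=np.array([[np.cos(th),-np.sin(th)],[np.sin(th),np.cos(th)]]);c=np.array([.5951,-.0344])
ax=c+R@[0,.02];print("axis",ax,"knob",ax+R@[0,-.098],"press",ax+R@[-.025,0])
# draw model check
for cam,im in(("top",t),("side",s)):
    P=lambda x,y,z:proj(cam,np.r_[c+R@[x,y],z])
    im=cv2.resize(im,None,fx=4,fy=4,interpolation=3)
    def pl(pts,col):
        cv2.polylines(im,[np.int32([(P(*p)+.5)*4-.5 for p in pts])],True,col,1)
    pl([(-.125,-.145,.044),(.125,-.145,.044),(.125,.145,.044),(-.125,.145,.044)],(0,255,0))
    pl([(.112*np.cos(a),.02+.112*np.sin(a),.06) for a in np.linspace(0,6.28,40)],(0,255,255))
    pl([(-.045,-.025,.078),(.045,-.025,.065),(.045,.065,.065),(-.045,.065,.078)],(255,0,0))
    for z in(.101,.125): pl([(.012*np.cos(a),-.078+.012*np.sin(a),z) for a in np.linspace(0,6.28,20)],(0,0,255))
    u,v=P(0,0.01,.06);u,v=int(u*4),int(v*4);cv2.imwrite(f"pics/{cam}m.png",im[v-300:v+300,u-370:u+370])
E
```

```text
knob (array([ 0.6264, -0.1046,  0.1123]), np.float64(0.0029914304586835367))
(np.float64(346.05034550839093), np.float64(251.95261599210266)) (np.float64(320.5791427607155), np.float64(223.11879851501857)) spot (array([ 0.5876, -0.015 ,  0.0714]), np.float64(0.0017170876367631717))
axis [ 0.587  -0.0161] knob [ 0.6267 -0.1057] press [ 0.5641 -0.0262]
```

View pics/topm.png

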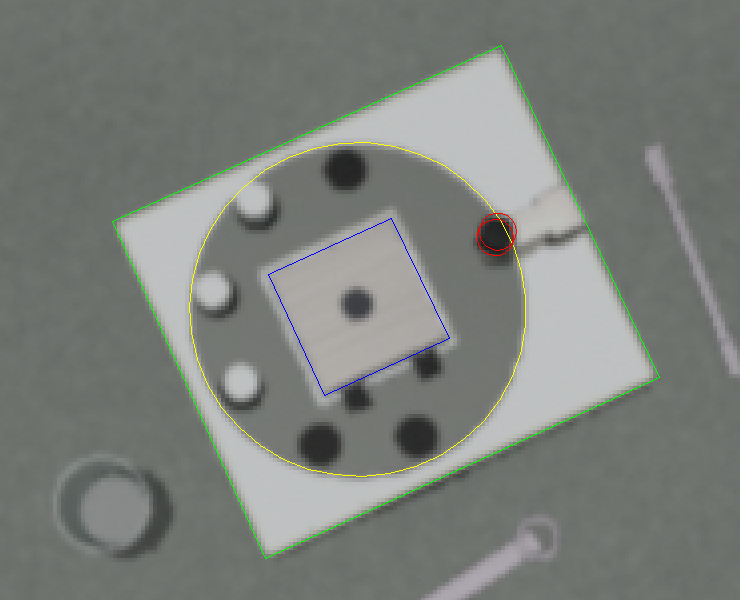

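View pics/sidem.png

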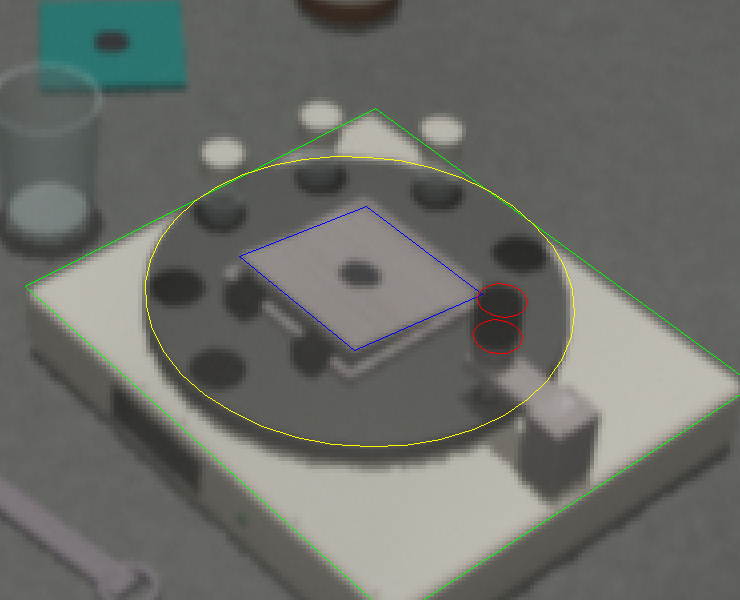

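The model overlay fits both views: knob at (0.6264,-0.105,0.112) and yaw about 24°. Now I'll move above the press point with the fingers shut.

drive_tool --commands '[[[7.18,-11.78,0],-9.2,0],[[7.18,-11.78,0],-9.2,0],[[7.18,-11.78,0],-9.2,0],[[7.18,-11.78,0],-9.2,0],[[7.18,-11.78,0],-9.2,0],[[7.18,-11.78,0],-9.2,0],[[7.18,-11.78,0],-9.2,0],[[7.18,-11.78,0],-9.2,0],[[7.18,-11.78,0],-9.2,0],[[7.18,-11.78,0],-9.2,0],[[7.18,-11.78,0],-9.2,0],[[7.18,-11.78,0],-9.2,0]]'

```text
time: 2.5
eef_pos: [0.5181, 0.0495, 0.2157]
tcp_rot: [0.545, 0.839, 0.0, 0.0]
ft_force: [0.8, 1.1, -0.5]
finger_gap: 0.0003
```

drive_tool --commands '[[[0.92,-1.51,0],0,0],[[0.92,-1.51,0],0,0],[[0.92,-1.51,0],0,0],[[0.92,-1.51,-1.6],0,0],[[0.92,-1.51,-1.6],0,0],[[0.92,-1.51,-1.6],0,0],[[0.92,-1.51,-1.6],0,0]]'

```text
time: 3.2
eef_pos: [0.5638, -0.0255, 0.1361]
tcp_rot: [0.544, 0.839, 0.0, -0.0]
ft_force: [1.1, 0.5, 0.5]
finger_gap: -0.0001
```

```bash
python3 - <<'E'
from h import *
for c in("side","top"):
    a=viewer.camera(c)
    u,v=proj(c,[.58,-.03,.09]).astype(int);cv2.imwrite(f"pics/{c}1.png",cv2.resize(a[v-75:v+75,u-95:u+95],None,fx=4,fy=4,interpolation=3))
s=monitor.read_state();print(s["time"],s["eef_pos"],s["ft_force"])
E
```

```text
3.3 [ 0.56567225 -0.02581001  0.1384816 ] [ 0.15140806  0.39175134 -0.59979907]
```

View pics/side1.png

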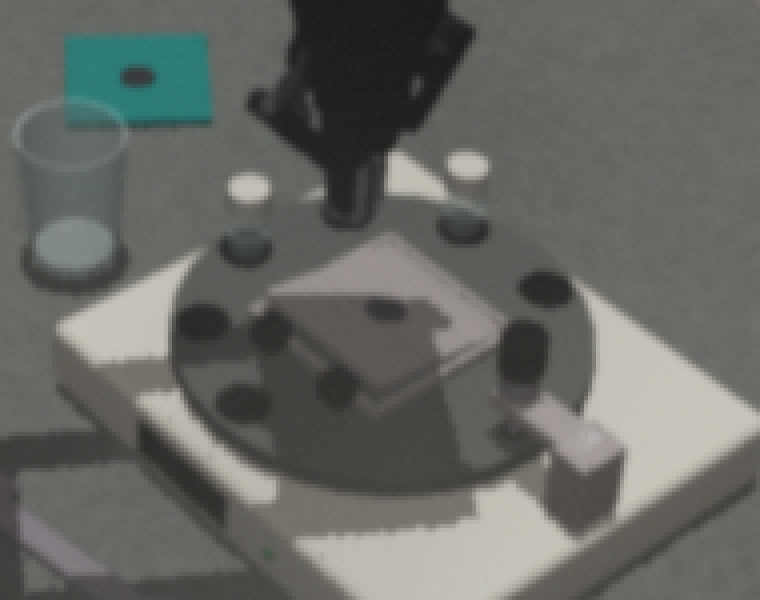

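View pics/top1.png

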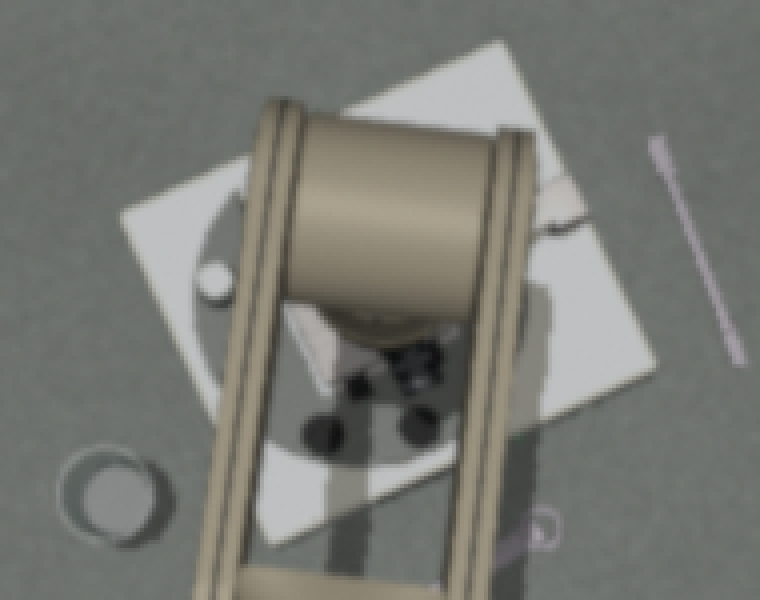

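```bash
python3 - <<'E'
from h import *
u,v=proj("side",[.58,-.03,.09]).astype(int)
f=lambda P:(proj("side",P)-[u-95,v-75])*4
for P in([.5657,-.0258,.1165],[.5657,-.0258,.1385],[.5641,-.0262,.0755],[.587,-.016,.0715],[.546,-.034,.078],[.6264,-.105,.125]):print(P,f(P))
u,v=proj("top",[.58,-.03,.09]).astype(int)
f=lambda P:(proj("top",P)-[u-95,v-75])*4
for P in([.5657,-.0258,.1165],[.5641,-.0262,.0755]):print(P,f(P))
E
```

```text
[0.5657, -0.0258, 0.1165] [356.08392435 261.89516999]
[0.5657, -0.0258, 0.1385] [358.26604511 228.44301011]
[0.5641, -0.0262, 0.0755] [349.40260122 323.24825236]
[0.587, -0.016, 0.0715] [385.35075886 308.89865513]
[0.546, -0.034, 0.078] [320.18183266 335.45233543]
[0.6264, -0.105, 0.125] [525.85351503 332.99206506]
[0.5657, -0.0258, 0.1165] [375.60261658 317.93110542]
[0.5641, -0.0262, 0.0755] [375.52890288 328.09281691]
```

The fingertip shows higher in the picture than computed, by about 36 px in the x4 crop. I'll look again now that the arm is at rest.

```bash
python3 - <<'E'
from h import *
s=monitor.read_state();print(s["time"],s["eef_pos"],s["ft_force"],s["finger_gap"])
a=viewer.camera("side")
u,v=proj("side",[.57,-.03,.12]).astype(int);b=cv2.resize(a[v-50:v+50,u-66:u+66],None,fx=6,fy=6,interpolation=3)
e=s["eef_pos"]
for z,col in((0,(0,255,0)),(-.022,(0,0,255)),(-.061,(255,0,0))):
    p=(proj("side",e+[0,0,z])-[u-66,v-50]+.5)*6;cv2.circle(b,tuple(np.int32(p)),4,col,-1)
b=np.clip(b*1.6,0,255).astype(np.uint8)
cv2.imwrite("pics/side2.png",b)
s=monitor.read_state();print(s["time"],s["eef_pos"],s["ft_force"])
E
```

```text
3.3 [ 0.56567225 -0.02581001  0.1384816 ] [ 0.15140806  0.39175134 -0.59979907] 1.9358508365819194e-05
3.35 [ 0.56587758 -0.02588823  0.13870457] [ 0.64957955 -0.69797885 -1.03960859]
```

View pics/side2.png

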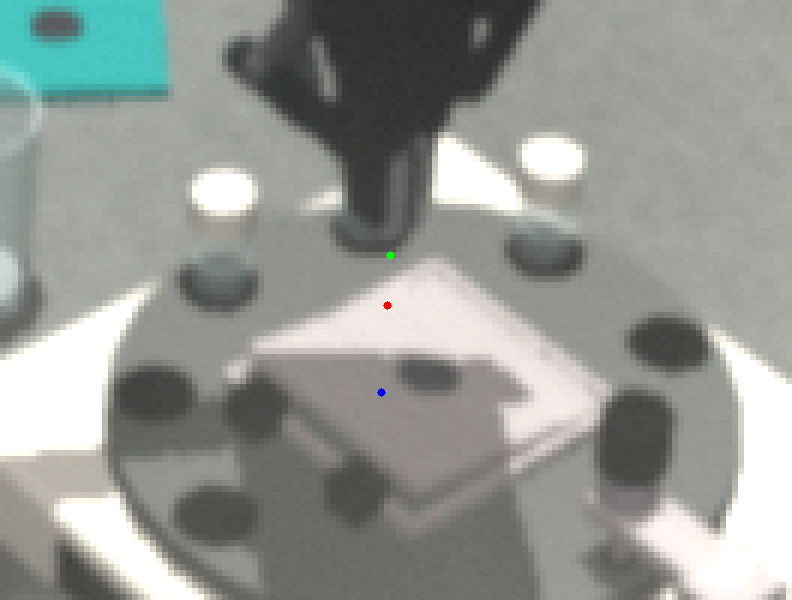

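```bash
python3 - <<'E'
from h import *
a=cv2.imread("pics/side0.png");b=a[0:100,60:190]
b=np.clip(cv2.resize(b,None,fx=6,fy=6,interpolation=3)*1.8,0,255).astype(np.uint8)
e=np.array([.2048,.5633,.2143]);y=np.array([.342,.94,0])
for o,col in((0*y,(0,255,0)),(np.array([0,0,-.022]),(0,0,255)),(.0427*y,(255,0,0)),(-.0427*y,(255,0,0)),(np.array([0,0,.15]),(0,255,255))):
    p=(proj("side",e+o)-[60,0]+.5)*6;cv2.circle(b,tuple(np.int32(p)),4,col,-1)
cv2.imwrite("pics/s3.png",b)
print(proj("top",e))
import cv2
t=viewer.camera("top");s=monitor.read_state();e=s["eef_pos"]
u,v=proj("top",e).astype(int);b=np.clip(cv2.resize(t[v-50:v+50,u-60:u+60],None,fx=6,fy=6,interpolation=3)*1.6,0,255).astype(np.uint8)
for o,col in((0,(0,255,0)),(-.022,(0,0,255))):
    p=(proj("top",e+[0,0,o])-[u-60,v-50]+.5)*6;cv2.circle(b,tuple(np.int32(p)),4,col,-1)
cv2.imwrite("pics/t3.png",b)
E
```

```text
[ 76.15412782 380.39140997]
```

View pics/s3.png

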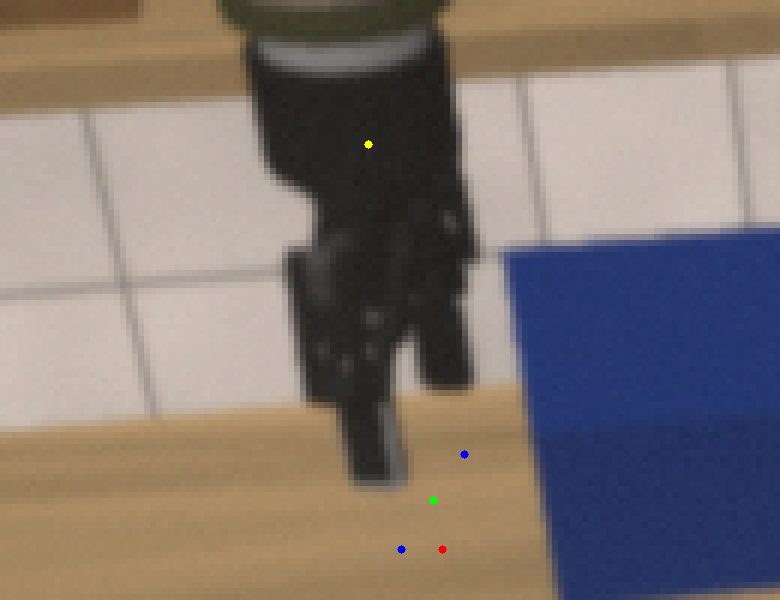

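View pics/t3.png

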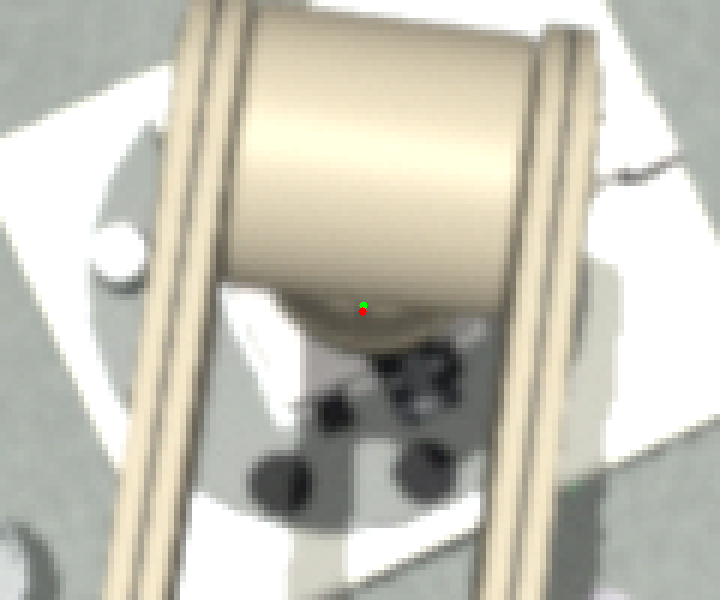

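```bash
python3 - <<'E'
from h import *
t=cv2.imread("pics/top0.png");b=np.clip(cv2.resize(t[340:440,10:140],None,fx=6,fy=6,interpolation=3)*1.8,0,255).astype(np.uint8)
e=np.array([.2048,.5633,.2143]);y=np.array([.342,.94,0])
for o,col in((0*y,(0,255,0)),(np.array([0,0,-.022]),(0,0,255)),(.0427*y,(255,0,0)),(-.0427*y,(255,0,0)),(np.array([0,0,.15]),(0,255,255))):
    p=(proj("top",e+o)-[10,340]+.5)*6;cv2.circle(b,tuple(np.int32(p)),4,col,-1)
cv2.imwrite("pics/t4.png",b)
for c in("side","top"):
    k=C[c];print(c,-k["world_to_cam"][:3,:3].T@k["world_to_cam"][:3,3],proj(c,[0,0,0]))
t=viewer.camera("side");b=t[:400,:480].copy()
for P in([0,0,0],[.08,.08,.0],[.08,-.08,0],[-.08,.08,0],[0,0,.2],[0,0,.4]):
    cv2.circle(b,tuple(np.int32(proj("side",P))),3,(0,255,0),-1)
cv2.imwrite("pics/s4.png",np.clip(b*1.5,0,255))
E
```

```text
side [ 0.24891712 -0.90941032  0.92561599] [ 57.70436901 322.39849444]
top [ 0.37297297 -0.00541257  1.65531731] [317.71640727 445.34352219][ WARN:0@2.011] global loadsave.cpp:1063 imwrite_ Unsupported depth image for selected encoder is fallbacked to CV_8U.
```

View pics/t4.png

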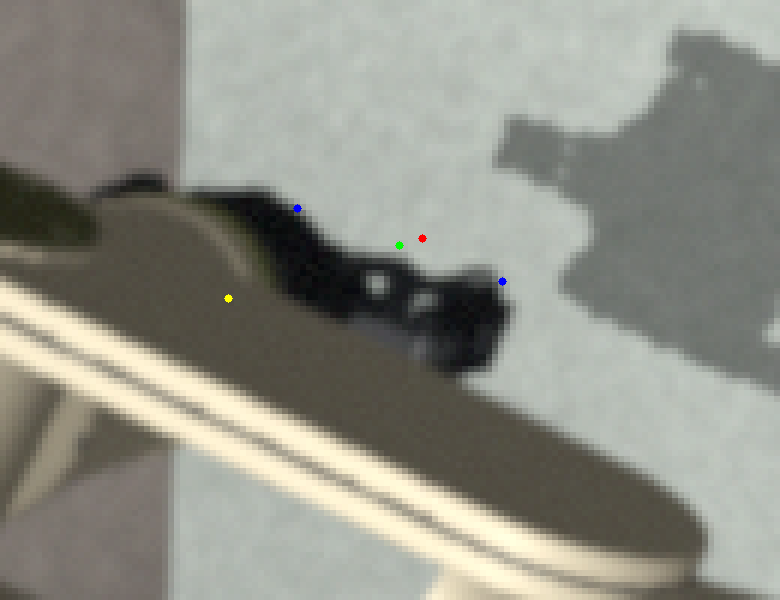

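View pics/s4.png

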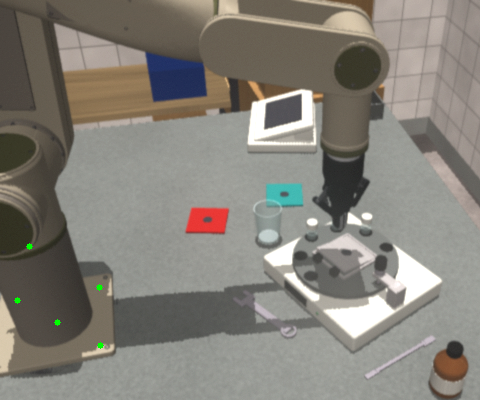

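The base and changer project correctly, but the fingertip appears about 25–35 mm higher than the reported TCP implies. I'll go down in small steps and use contact force to find the real tip height.

drive_tool --commands '[[[0,0,-0.3],0,0],[[0,0,-0.6],0,0],[[0,0,-0.6],0,0],[[0,0,-0.6],0,0],[[0,0,-0.6],0,0]]'

```text
time: 3.95
eef_pos: [0.5656, -0.026, 0.1081]
tcp_rot: [0.544, 0.839, 0.001, 0.002]
ft_force: [0.8, 0.3, 0.7]
finger_gap: 0.0
```

```bash
cat > look.py <<'E'
from h import *
import sys
n=sys.argv[1];P=[float(x) for x in sys.argv[2:5]] if len(sys.argv)>4 else [.58,-.03,.09]
a=viewer.camera("side");s=monitor.read_state()
u,v=proj("side",P).astype(int);b=cv2.resize(a[v-50:v+50,u-66:u+66],None,fx=6,fy=6,interpolation=3)
b=np.clip(b*1.6,0,255).astype(np.uint8)
e=s["eef_pos"]
for z,col in((0,(0,255,0)),(-.022,(0,0,255))):
    cv2.circle(b,tuple(np.int32((proj("side",e+[0,0,z])-[u-66,v-50]+.5)*6)),3,col,-1)
cv2.imwrite(f"pics/{n}.png",b)
print(s["time"],s["eef_pos"],s["ft_force"],s["finger_gap"])
E
python3 look.py s5
```

```text
4.0 [ 0.56584881 -0.02602828  0.10846121] [0.30133998 0.09053058 0.65012695] -9.898822196348039e-05
```

View pics/s5.png

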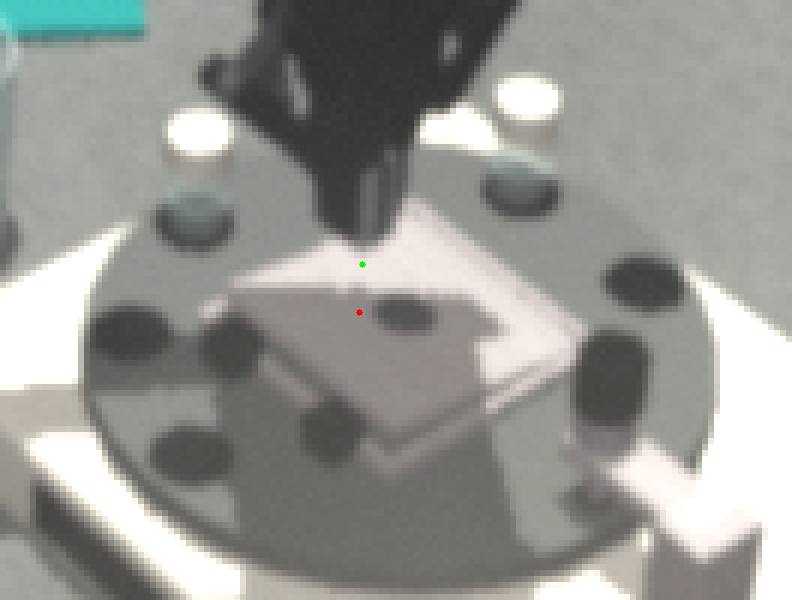

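drive_tool --commands '[[[0,0,-0.1],0,0],[[0,0,-0.15],0,0],[[0,0,-0.2],0,0],[[0,0,-0.2],0,0]]'

```text
time: 4.4
eef_pos: [0.5654, -0.026, 0.0978]
tcp_rot: [0.545, 0.839, 0.001, 0.002]
ft_force: [-0.3, 0.1, -0.2]
finger_gap: -0.0003
```

drive_tool --commands '[[[0,0,-0.06],0,0],[[0,0,-0.12],0,0],[[0,0,-0.12],0,0]]'

```text
time: 4.7
eef_pos: [0.5651, -0.0259, 0.0912]
tcp_rot: [0.544, 0.839, 0.001, 0.001]
ft_force: [0.2, -0.1, 0.3]
finger_gap: -0.0001
```

```bash
python3 look.py s6
```

```text
4.75 [ 0.56515767 -0.02589715  0.09143345] [-0.08003669 -0.27006744 -0.2756701 ] -0.0002549757212130238
```

View pics/s6.png

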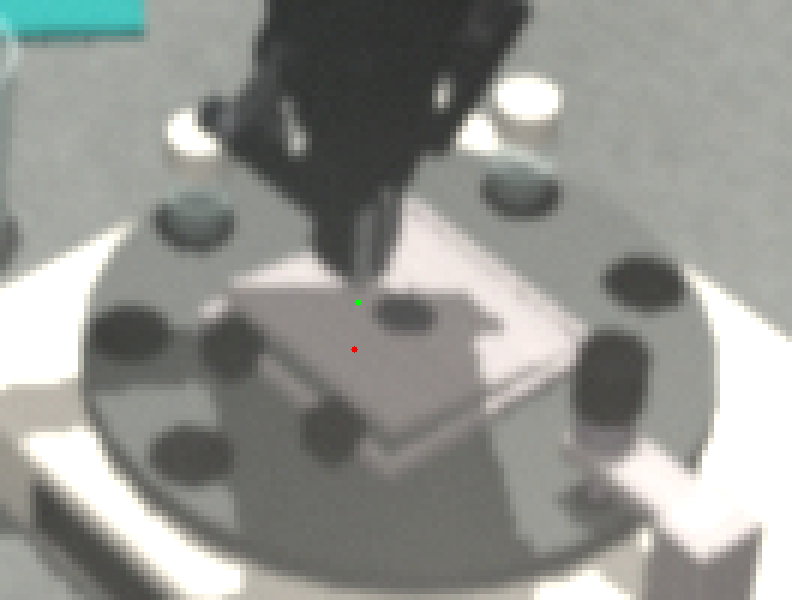

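drive_tool --commands '[[[0,0,-0.08],0,0],[[0,0,-0.16],0,0],[[0,0,-0.24],0,0],[[0,0,-0.24],0,0]]'

```text
time: 5.15
eef_pos: [0.5645, -0.0258, 0.0784]
tcp_rot: [0.544, 0.839, 0.001, 0.001]
ft_force: [0.1, -0.0, -0.5]
finger_gap: 0.0
```

```bash
python3 look.py s7
```

```text
5.2 [ 0.56474337 -0.02585532  0.07883264] [-0.89595947  0.30422729  0.46252219] -3.9684049606058005e-05
```

View pics/s7.png

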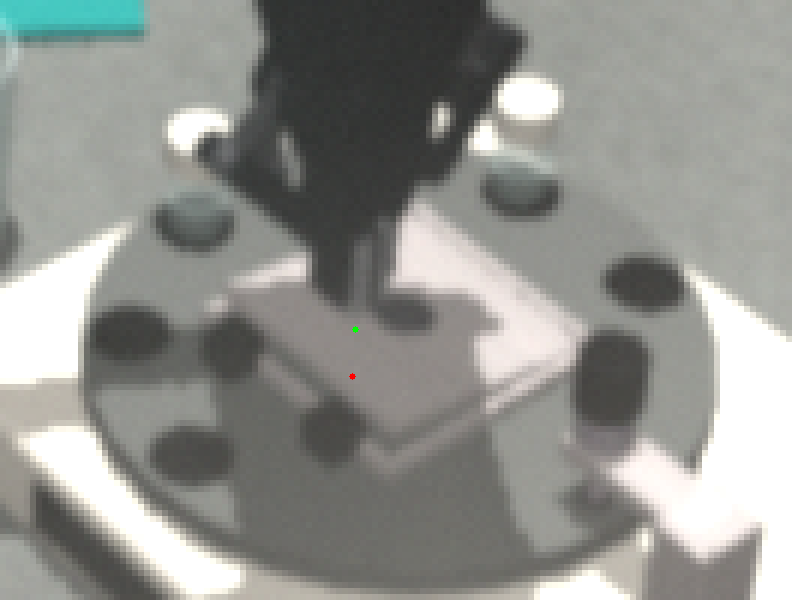

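drive_tool --commands '[[[0,0,-0.06],0,0],[[0,0,-0.12],0,0],[[0,0,-0.16],0,0],[[0,0,-0.16],0,0]]'

```text
time: 5.6
eef_pos: [0.5644, -0.0258, 0.0703]
tcp_rot: [0.544, 0.839, 0.0, 0.001]
ft_force: [0.4, -0.5, 0.6]
finger_gap: 0.0001
```

drive_tool --commands '[[[0,0,-0.04],0,0],[[0,0,-0.04],0,0],[[0,0,-0.08],0,0],[[0,0,-0.08],0,0]]'

```text
time: 6.0
eef_pos: [0.5643, -0.0258, 0.0661]
tcp_rot: [0.544, 0.839, 0.0, 0.001]
ft_force: [0.0, -0.1, 0.0]
finger_gap: 0.0003
```

drive_tool --commands '[[[0,0,-0.04],0,0],[[0,0,-0.04],0,0],[[0,0,-0.08],0,0],[[0,0,-0.08],0,0]]'

```text
time: 6.4
eef_pos: [0.564, -0.0258, 0.0617]
tcp_rot: [0.545, 0.839, 0.0, 0.0]
ft_force: [-0.1, 0.0, -0.3]
finger_gap: 0.0002
```

```bash
python3 look.py s8
```

```text
6.45 [ 0.56413547 -0.02582673  0.06190006] [-0.24118614  0.50179554 -0.67807402] -0.00011302073749542612
```

View pics/s8.png

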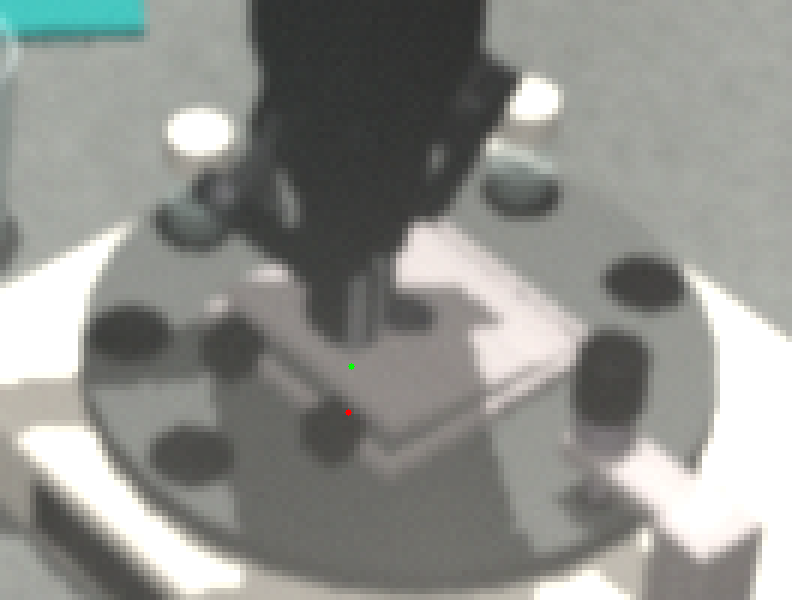

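drive_tool --commands '[[[0,0,-0.04],0,0],[[0,0,-0.04],0,0],[[0,0,-0.04],0,0]]'

```text
time: 6.75
eef_pos: [0.5644, -0.0258, 0.0601]
tcp_rot: [0.545, 0.839, 0.0, 0.001]
ft_force: [0.7, -0.7, 2.0]
finger_gap: 0.0003
```

drive_tool --commands '[[[0,0,-0.04],0,0],[[0,0,-0.04],0,0],[[0,0,-0.04],0,0]]'

```text
time: 7.05
eef_pos: [0.5644, -0.0259, 0.0581]
tcp_rot: [0.545, 0.839, 0.0, 0.001]
ft_force: [-0.3, -0.8, 1.5]
finger_gap: -0.0001
```

drive_tool --commands '[[[0,0,-0.04],0,0],[[0,0,-0.08],0,0],[[0,0,-0.08],0,0]]'

```text
time: 7.35
eef_pos: [0.564, -0.0258, 0.0534]
tcp_rot: [0.545, 0.839, 0.0, 0.0]
ft_force: [-0.3, 0.0, -0.2]
finger_gap: -0.0001
```

```bash
python3 look.py s9
```

```text
7.4 [ 0.56401939 -0.02579327  0.05352778] [-0.67279551 -0.46914346 -0.25713764] 5.577559844674005e-05
```

View pics/s9.png

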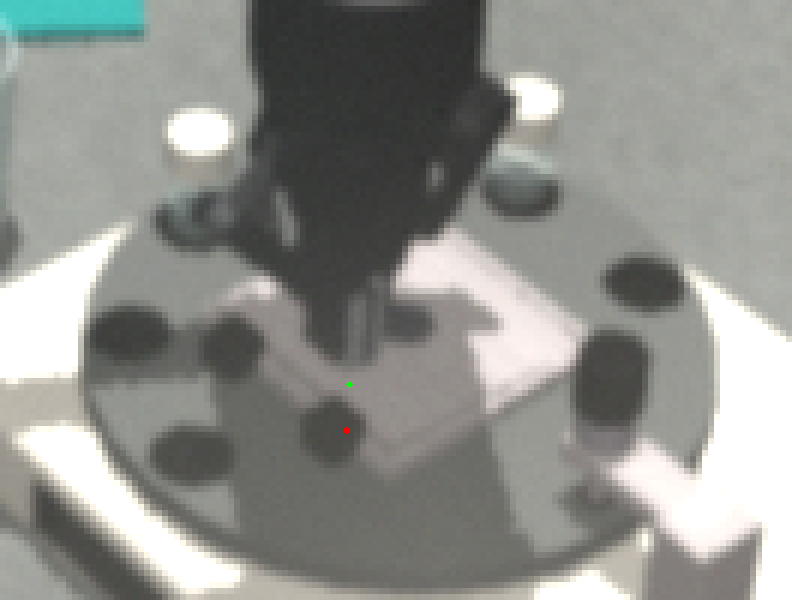

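The cover appears to have snapped down: the step at its near edge is gone. I'll press a little further to confirm it is seated and to calibrate the tip height.

drive_tool --commands '[[[0,0,-0.04],0,0],[[0,0,-0.04],0,0],[[0,0,-0.04],0,0]]'

```text
time: 7.7
eef_pos: [0.5639, -0.0257, 0.0513]
tcp_rot: [0.545, 0.839, 0.0, 0.0]
ft_force: [0.1, 0.1, 0.1]
finger_gap: -0.0
```

drive_tool --commands '[[[0,0,-0.04],0,0],[[0,0,-0.04],0,0],[[0,0,-0.04],0,0]]'

```text
time: 8.0
eef_pos: [0.5638, -0.0257, 0.0492]
tcp_rot: [0.544, 0.839, 0.0, 0.0]
ft_force: [-0.3, 0.3, 0.0]
finger_gap: 0.0001
```

drive_tool --commands '[[[0,0,-0.04],0,0],[[0,0,-0.04],0,0],[[0,0,-0.04],0,0]]'

```text
time: 8.3
eef_pos: [0.564, -0.0257, 0.0491]
tcp_rot: [0.544, 0.839, 0.0, 0.0]
ft_force: [-8.1, 1.6, 15.5]
finger_gap: -0.0001
```

Firm contact (15 N) at reported TCP z 0.049, so the tip really is about 16 mm above the reported TCP when shut. I'll lift off and check that the cover is level.

drive_tool --commands '[[[0,0,0.5],0,0],[[0,0,1.5],0,0],[[0,0,2.4],0,20],[[0,0,2.4],0,60],[[0,0,2.4],0,85],[[1.24,-1.58,2.4],0,85],[[1.24,-1.58,2.4],0,85],[[1.24,-1.58,2.4],0,85],[[1.24,-1.58,2.4],0,85],[[1.24,-1.58,2.4],0,85]]'

```text
time: 9.3
eef_pos: [0.6249, -0.1039, 0.1676]
tcp_rot: [0.544, 0.839, -0.0, -0.001]
ft_force: [-1.2, 0.6, 0.2]
finger_gap: 0.085
```

```bash
python3 look.py s10 .6 -.06 .11; python3 - <<'E'
from h import *
for c in("side",):
  for q in("cover","cover_raised","knob_mid"):
    print(q,[(round(d["p"],2),[round(float(v),3) for v in d["point"]]) for d in nets.boxes_of(c,q)][:5])
E
```

```text
9.35 [ 0.62511564 -0.10368618  0.16833391] [-0.66518115 -0.01097597  0.57429417] 0.08496580881065122
cover [(0.86, [0.594, -0.018, 0.063]), (0.75, [0.326, 0.244, 0.003]), (0.6, [0.535, 0.3, -0.001])]
cover_raised [(0.82, [0.582, -0.018, 0.06]), (0.7, [0.534, 0.304, 0.005]), (0.65, [0.326, 0.24, 0.001])]
knob_mid [(0.67, [0.627, -0.107, 0.118])]
```

View pics/s10.png

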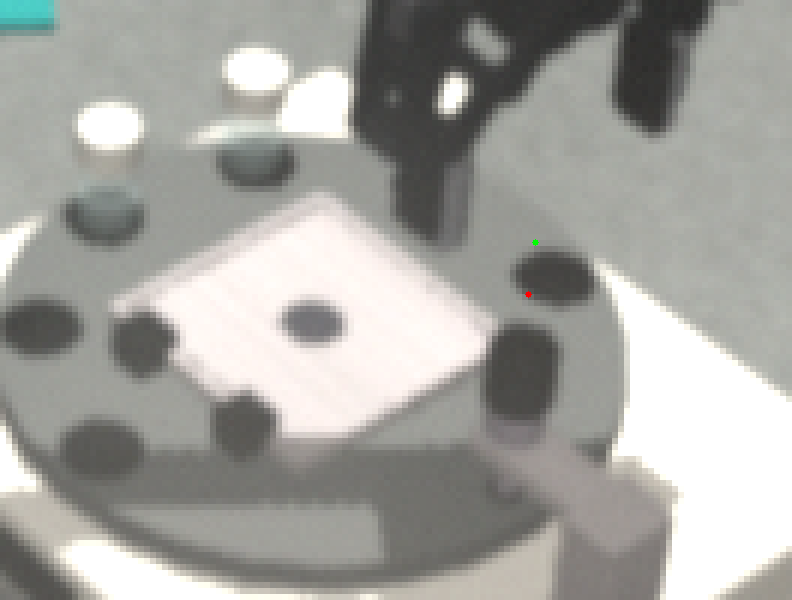

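The cover is level and flush, with the spot at (312,322) in this crop. The open fingers' midpoint (539,184) sits on the knob's axis. Now I'll go down to the knob and close.

drive_tool --commands '[[[0.03,-0.03,-0.6],0,85],[[0.03,-0.03,-1.2],0,85],[[0.03,-0.03,-1.78],0,85],[[0.03,-0.03,-1.78],0,85],[[0.03,-0.03,-1.78],0,85],[[0.03,-0.03,-1.78],0,85]]'

```text
time: 10.1
eef_pos: [0.6287, -0.1053, 0.0831]
tcp_rot: [0.544, 0.839, 0.001, 0.002]
ft_force: [1.1, 0.5, 0.2]
finger_gap: 0.085
```

```bash
python3 look.py s11 .6 -.06 .11
```

```text
10.15 [ 0.62887503 -0.10548591  0.0833629 ] [-0.52516352 -0.4440983  -0.84458364] 0.08493132725444644
```

View pics/s11.png

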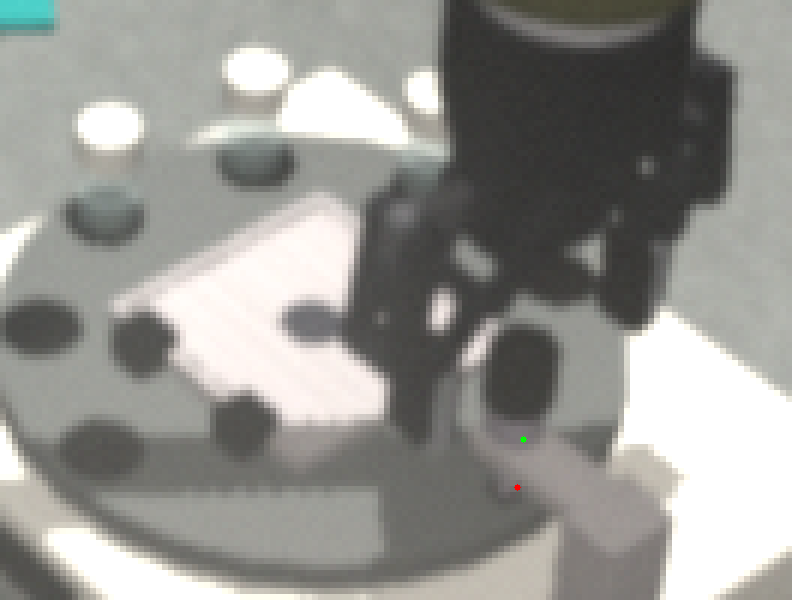

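The tip midpoint (522,380) is on the knob (520,372). I'll lower another 4 mm and close.

drive_tool --commands '[[[-0.04,0.01,-0.09],0,85],[[-0.04,0.01,-0.09],0,60],[[-0.04,0.01,-0.09],0,10],[[-0.04,0.01,-0.09],0,10],[[-0.04,0.01,-0.09],0,10],[[-0.04,0.01,-0.09],0,10],[[-0.04,0.01,-0.09],0,10],[[-0.04,0.01,-0.09],0,10]]'

```text
time: 10.95
eef_pos: [0.6281, -0.1045, 0.0794]
tcp_rot: [0.544, 0.839, 0.002, 0.003]
ft_force: [5.8, 3.1, -1.1]
finger_gap: 0.0221
```

```bash
python3 look.py s12 .6 -.06 .11
```

```text
11.0 [ 0.62814836 -0.1044917   0.07940656] [ 5.07252063  2.03921186 -0.21669128] 0.022142765587135183
```

View pics/s12.png

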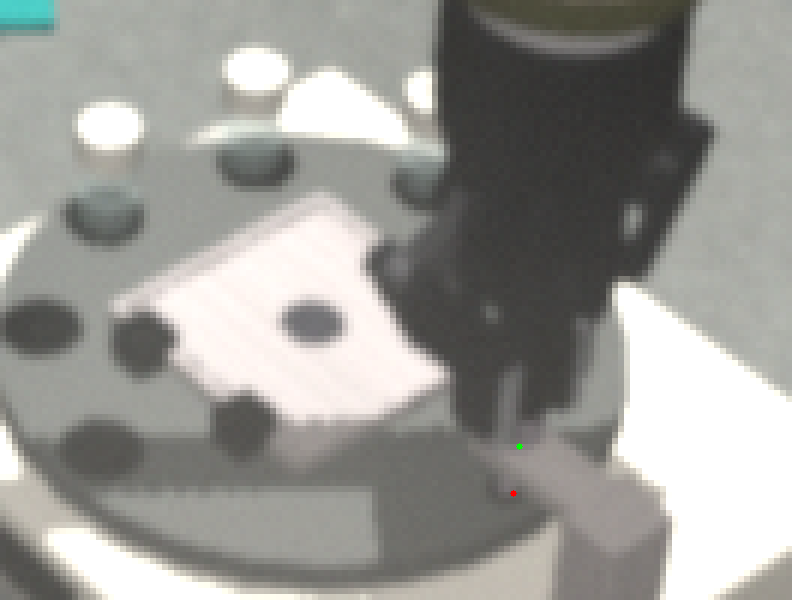

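The knob is gripped with the gap at 22 mm. Now I'll pull straight up.

drive_tool --commands '[[[0,0,0.06],0,10],[[0,0,0.12],0,10],[[0,0,0.18],0,10],[[0,0,0.24],0,10],[[0,0,0.29],0,10],[[0,0,0.29],0,10]]'

```text
time: 11.6
eef_pos: [0.6281, -0.1045, 0.093]
tcp_rot: [0.544, 0.839, 0.002, 0.003]
ft_force: [7.1, -0.5, -10.5]
finger_gap: 0.0227
```

drive_tool --commands '[[[0,0,0.03],0,10],[[0,0,0.05],0,10],[[0,0,0.05],0,10],[[0,0,0.05],0,10]]'

```text
time: 12.0
eef_pos: [0.6281, -0.1044, 0.0941]
tcp_rot: [0.544, 0.839, 0.002, 0.003]
ft_force: [7.8, -1.5, -10.7]
finger_gap: 0.022
```

drive_tool --commands '[[[0,0,0.04],0,10],[[0,0,0.06],0,10],[[0,0,0.06],0,10],[[0,0,0.06],0,10]]'

```text
time: 12.4
eef_pos: [0.628, -0.1044, 0.0955]
tcp_rot: [0.544, 0.839, 0.002, 0.003]
ft_force: [8.5, -1.1, -12.2]
finger_gap: 0.0224
```

drive_tool --commands '[[[0,0,0.04],0,10],[[0,0,0.06],0,10],[[0,0,0.06],0,10],[[0,0,0.06],0,10]]'

```text
time: 12.8
eef_pos: [0.628, -0.1044, 0.0956]
tcp_rot: [0.544, 0.839, 0.002, 0.002]
ft_force: [13.4, -1.3, -20.3]
finger_gap: 0.0224
```

```bash
python3 look.py s13 .6 -.06 .11; python3 - <<'E'
from h import *
a=viewer.camera("top");cv2.imwrite("pics/top13.png",a)
for q in("knob_mid","cover"):
  for c in("side","top"):print(c,q,[(round(d["p"],2),[round(float(v),3) for v in d["point"]]) for d in nets.boxes_of(c,q)][:3])
E
```

```text
12.85 [ 0.62801433 -0.10438991  0.09559197] [ 14.36631596  -2.19021934 -21.54358198] 0.02259628272252678
side knob_mid [(0.64, [0.628, -0.11, 0.136]), (0.49, [0.649, 0.043, 0.093])]
top knob_mid []
side cover [(0.82, [0.535, 0.298, 0.002]), (0.77, [0.59, -0.017, 0.062]), (0.75, [0.331, 0.244, 0.003])]
top cover [(0.71, [0.326, 0.245, 0.004]), (0.65, [0.534, 0.302, 0.004])]
```

View pics/s13.png

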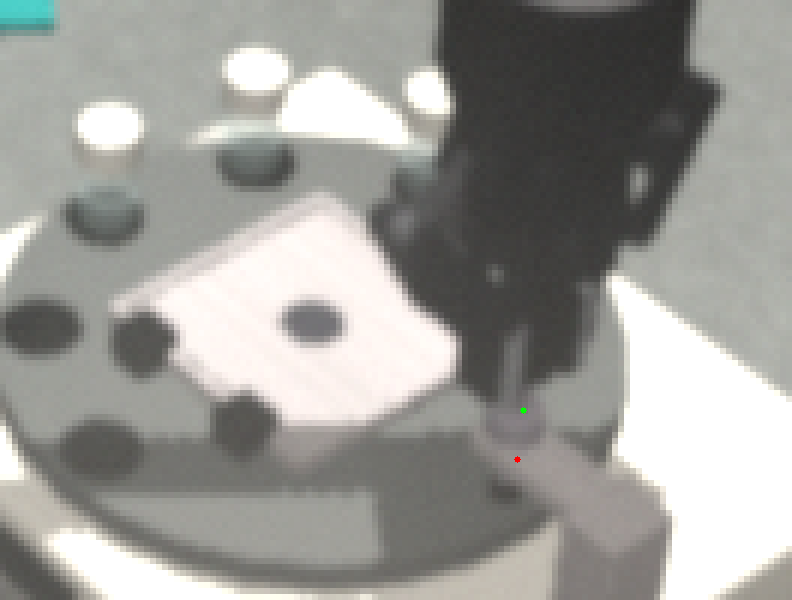

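The plunger is at its stop: 16.2 mm of travel, and the force jumped to 20 N. The cover is still level. I'll hold for 0.4 s to check for slip, then hand in.

drive_tool --commands '[[[0,0,0.03],0,10],[[0,0,0.03],0,10],[[0,0,0.03],0,10],[[0,0,0.03],0,10]]'

```text
time: 13.5
eef_pos: [0.6281, -0.1044, 0.0955]
tcp_rot: [0.544, 0.839, 0.002, 0.002]
ft_force: [8.9, -1.2, -12.0]
finger_gap: 0.0223
```

```bash
python3 - <<'E'
from h import *
print(r.job_done());s=monitor.read_state();print(s["time"],s["eef_pos"],s["ft_force"],s["finger_gap"])
E
```

```text
the job is handed in; nothing more can be done
None
the job is handed in; nothing more can be done
```

I pressed the cover's raised edge down until it snapped in. I then gripped the plunger knob, pulled it straight up to its stop and handed in at about 13.5 s while still holding it. No verdict is reported.

- **Cover:** it lay level and flush in the last side picture. The network put its visible surface at z 0.062–0.063 m, against a nominal top of 0.065 m and its own error of about 4 mm. A 15 N check press met firm contact before I lifted off.
- **Plunger:** the tool rose 16.1 to 16.2 mm, and the pull jumped from about 12 to 20 N at the stop. After a last 0.4 s hold the height was unchanged, the pull was 12 N and the finger opening was still 22 mm. The side-view network put the knob about 18 mm higher than before. The top view could not see it because the arm was in the way.
- **Vials, bottles, beaker and tools:** I never steered the gripper near them, and the vials in view looked unmoved. I did not re-measure any of their positions at the end.
- **Disagreement:** the reported tool height did not match the pictures or the contact. The shut fingertips touched about 38 mm higher than the pose and the stated 22 mm tip offset imply. I found this by slow descent and force, and corrected for it in the grasp.

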